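Change the glass-cutting lathe to the yellow speed

ROBOT

A 7-joint arm with a two-finger parallel gripper is mounted at the origin on the work surface. World frame = base frame: x ahead of the robot, y to its left, z up, the work surface at z = 0. Lengths are in m, angles in rad, forces in N, time in s.
With the tool pointing down it reaches from about 0.4 to 0.85 m from the base axis. Payload 4.5 kg.
Tool frame: the origin (TCP) lies between the finger pads; the fingertips stand 11 mm ahead of it and the grasp point (between the pads) lies 8 mm behind it (r.nose_length is the distance from the TCP to the fingertips, in m); z points along the fingers, y is the line along which they close (so a half turn about z gives the same grasp; the last joint's range is limited). The gripper opens to 88 mm and grips with 3 to 60 N. Pads are 18 mm wide; open, the fingers measure 123 mm over their backs; the gripper's body (75 mm by 187 mm) begins 45 mm behind the grasp point.
Start: joints at [-1.2, 0.689, -0.195, 1.565, 0.157, 0.902, -0.215], TCP at [0.207, 0.59, 0.25] pointing down, gripper open.
Joint ranges: [-3.01, 3.01], [-0.46, 2.08], [-1.47, 1.51], [0.13, 2.56], [-1, 4.14], [0.04, 2.09], [-2.66, 2.66]. Speed limits (rad/s): [2.57, 2.57, 3.14, 3.14, 3.14, 3.14, 3.14].

INTERFACE

Orientations are given as a unit quaternion [x, y, z, w].
In Python, from plant import get_state, snapshot, camera_model, r gives the robot as it stands.
- The arm moves only by the shell command python3 -m inch 'ROWS' [FORCE]. ROWS is text: rows parted by semicolons, each of 7 numbers parted by spaces: the opening, from -1 (shut) to 1 (fully open), then the shift along the tool's x, y, z in m, then the turn, a rotation vector about the tool's x, y, z in rad. A call has 1 to 20 rows; each row shifts and turns the commanded pose from where the row before left it, along the tool's axes as they then stand; what a row does not reach is not made up. A row lasts 1/12 s, in which the tool goes at most 41.7 mm and 7.16 degrees, less where a joint would pass 70% of its speed; a pose out of reach is approached as far as the arm can. A call is refused whole if a number of a shift passes 0.0417 or a number of a turn 0.125, either way. A call with a gripper value outside its range is refused whole. The fingers move at their own pace and stop on an object; FORCE is the grip in N (left out, the last holds). Time passes only in rows, so rows that do not move let the fingers close. It gives the time, the measured TCP pose, the force, the opening and the grip force at its end, in the units of the state.
- get_state(): the state, without advancing time (a new reading comes with each control period).
- snapshot(name): name is "scene" or "top"; returns (picture, depth): 480x640x3 uint8, red, green, blue; 480x640 float32, m along the optical axis (not along the pixel's ray), 0 where there is no reading.
- camera_model(name): a dict with "intrinsics" (3x3 intrinsics, pixels), "view" (4x4, takes a point from world to camera coordinates). Camera axes: x right, y down, z forward; pixel columns grow to the right and rows downward; lengths in m; the calibration is good to about 2 mm. A picture is of the moment at which its call begins. camera_model takes no time and is no camera call.
- r.finish_job(): hands the job in; it is judged then, once.
The state is a dict: "clock": time; "q": joint angles; "qd": joint speeds; "joint_torque": joint torques, N m; "tool_pos": TCP position; "eef_rot": TCP orientation; "contact_force": force on the tool from outside, world axes, zero at the start; "moment": the same for the moment, N m; "opening": opening from 0.0 (shut) to 1.0 (fully open); "finger_force": force on a finger pad.
Only numpy, scipy, OpenCV 4.12 (cv2) and the standard library are available. Lean on these libraries where they do the work, as an engineer would, in place of code of your own. Each camera call takes 0.05 s, during which the arm holds its last target. There are 200 camera calls.

TASK

The glass-cutting lathe has stopped in the white speed. Push its gear lever out of the slot with the white dot, through the H-shaped gate, and fully home into the slot with the yellow dot. Push the lever only with the tips or the outside of the fingers, without taking it between them, leave everything else on the bench where it stands, and finish clear of the lever.

Things in the scene. Friction and masses are not known exactly. Their poses are not given: they have to be found in the camera images.
- lathe: Grey-green glass-cutting lathe, fixed; gearbox 216 x 216 mm, 136 mm high. Origin on the bench below the gear lever's pivot; x to the motor (x 0.10 to 0.31 m, 165 mm high), y to the grinding wheel with guard and drip pipe (y 0.11 to 0.22 m, 227 mm high), z up; black hand wheel on the other side (to y -0.15 m, 145 mm high).
- gate (a point): Middle of the grey metal gate plate (150 x 130 mm) on the gearbox, on its top, 150 mm above the bench; axes as the lathe's. Its H-shaped opening has two slots along x, at y = +17 and -17 mm, joined at x = 0 by the neutral crossing along y. Each of the four slot ends has a coloured dot at its corner of the plate.
- knob (a point): Centre of the black ball knob, 40 mm diameter, on top of the gear lever (steel stem, 12 mm diameter); z points up along the stem. The lever tilts about a pivot on the lathe's z axis, 50 mm above the bench and 220 mm below the knob's centre, so the upright knob stands 270 mm above the bench.
- shift (a joint): Tilt of the gear lever along the slots, rad: positive leans to the lathe's +x; 0 is neutral, +-0.25 are the slot ends (knob 54 mm from neutral). Fully home is beyond 0.20 in size. Starts at -0.25 to -0.21. The lever can cross only while this is about -0.04 to 0.04; the gate's corners are rounded. It stays where it is left; about 3 N at the knob moves it.
- gate_cross (a joint): Tilt of the gear lever across the slots, rad: positive leans to the lathe's +y; +-0.173 are the stops (knob 38 mm from the middle), where the lever is in line with a slot. In a slot this stays above about 0.14 in size. Starts in the +y slot. It stays where it is left; about 3 N at the knob moves it.
- dot_yellow: Yellow disc, 28 mm diameter, 2 mm thick, on the gate plate beside the slot to choose; origin under its centre, on the plate's top. In the lathe's frame it lies at y = -46 mm and at x = +56 or -56 mm: the sign of x tells which end of the -y slot it marks.
- dot_white: White disc of the same size at the slot end where the lever starts: x = -56 mm, y = +46 mm in the lathe's frame.
- dot_red: Red disc of the same size at the other end of the starting slot: x = +56 mm, y = +46 mm; not wanted.
- dot_blue: Blue disc of the same size at the end of the -y slot that the yellow one does not mark; not wanted.
- tumbler: Green glass tumbler, 76 mm across, 95 mm tall, standing beside the lathe's hand wheel; origin under its centre. A bystander.
- spanner: Steel wheel-nut spanner, 180 mm long, lying on the left; origin under its middle. A bystander.
- water_bottle: Water bottle with a blue cap, 66 mm across, 235 mm tall, standing on the right; origin under its centre. A bystander.
- polish_jar: Lidded jar of polish, 80 mm across, 85 mm tall, on the right; origin under its centre. A bystander.
- paperweight: Amber glass paperweight, 76 mm across, 58 mm tall, on the right nearer the robot; origin under its centre. A bystander.
- spare_wheel: Spare grinding wheel, a reddish ring 124 mm across, 20 mm thick, lying flat on the left; origin under its centre. A bystander.
- diamond_pad: Black diamond hand pad, 90 x 55 x 22 mm, lying on the right; origin under its centre. A bystander.

How it is judged:
By the outcome, as a careful person would: the job done as asked, in the order asked, and still so for the second after the job is handed in, with the robot touching nothing.
It also fails if it takes over 72 s, if anything falls off the work surface, if the arm or the gripper's body presses on something with over 40 N, if the wrist force passes 120 N, or if a joint passes its speed limit or range.

## Working session

There is one attempt and no reset: what is moved stays moved. The work goes in short steps, Python scripts to look and compute and a shell command to move; the robot and the scene stay as the last step left them, time stands still between calls to the robot, and variables do not carry over. Pictures are saved under pics/ and viewed, at most 10 in all, crops included, and the job is handed in when it is done.

```bash
ls; mkdir -p pics
cat > h.py <<'E'
import numpy as np,cv2
from plant import get_state,snapshot,camera_model,r
def save(n,f,crop=None,s=1):
    p,d=snapshot(n); np.save(f'pics/{f}_d.npy',d); np.save(f'pics/{f}_p.npy',p)
    im=p[...,::-1]
    if crop: a,b,c,e=crop; im=im[b:e,a:c]
    cv2.imwrite(f'pics/{f}.png',cv2.resize(im,None,fx=s,fy=s,interpolation=cv2.INTER_CUBIC)); return p,d
def px(n,d,u,v,w=1):
    m=camera_model(n);K=np.array(m['intrinsics']);T=np.linalg.inv(np.array(m['view']))
    q=d[v-w:v+w+1,u-w:u+w+1];z=np.median(q[q>0])
    return (T@np.r_[np.linalg.inv(K)@[u,v,1]*z,1])[:3]
def pxz(n,u,v,z):
    m=camera_model(n);K=np.array(m['intrinsics']);T=np.linalg.inv(np.array(m['view']))
    o=T[:3,3];dr=T[:3,:3]@np.linalg.inv(K)@[u,v,1]
    return o+dr*(z-o[2])/dr[2]
E
python3 - <<'E'
from h import *
print(get_state())
save('scene','s0');save('top','t0')
for n in('scene','top'):print(camera_model(n))
E
```

```text
pics
{'clock': 0.0, 'q': array([-1.20022252,  0.6899932 , -0.19455783,  1.56632306,  0.15732838,
        0.9024669 , -0.21512265]), 'qd': array([-0.00101284, -0.00055568,  0.00039179,  0.00064964,  0.00054329,
       -0.00037142, -0.00233867]), 'joint_torque': array([-2.11457968e-04, -5.27543521e+01, -1.26676697e+00, -1.53433353e+01,
       -5.26316394e-02,  6.30933748e-03,  1.69477157e-04]), 'tool_pos': array([0.20635841, 0.58932136, 0.24891095]), 'eef_rot': array([ 1.67537689e-01,  9.85865264e-01, -8.91863180e-04, -9.16083691e-05]), 'contact_force': array([ 0.59084296, -0.49644716,  0.06071784]), 'moment': array([ 0.00763988, -0.04978105,  0.07914682]), 'finger_force': 0.0, 'opening': 1.0007418400873362}
{'intrinsics': array([[616.2182828 ,   0.        , 321.03471612],
       [  0.        , 616.2182828 , 241.1773836 ],
       [  0.        ,   0.        ,   1.        ]]), 'view': array([[-6.97314428e-02,  9.97565361e-01,  9.36080236e-04,
         4.41573392e-02],
       [ 8.01060390e-01,  5.65546025e-02, -5.95905889e-01,
        -2.75402506e-01],
       [-5.94508013e-01, -4.08035206e-02, -8.03053731e-01,
         2.29129850e+00],
       [ 0.00000000e+00,  0.00000000e+00,  0.00000000e+00,
         1.00000000e+00]])}
{'intrinsics': array([[466.51721253,   0.        , 311.27986423],
       [  0.        , 466.51721253, 242.8537607 ],
       [  0.        ,   0.        ,   1.        ]]), 'view': array([[ 0.02621654, -0.99930197, -0.02661312, -0.02246302],
       [-0.98714699, -0.02168085, -0.15833747,  0.5373136 ],
       [ 0.15764995,  0.03042213, -0.98702633,  1.22455825],
       [ 0.        ,  0.        ,  0.        ,  1.        ]])}
```

View pics/s0.png

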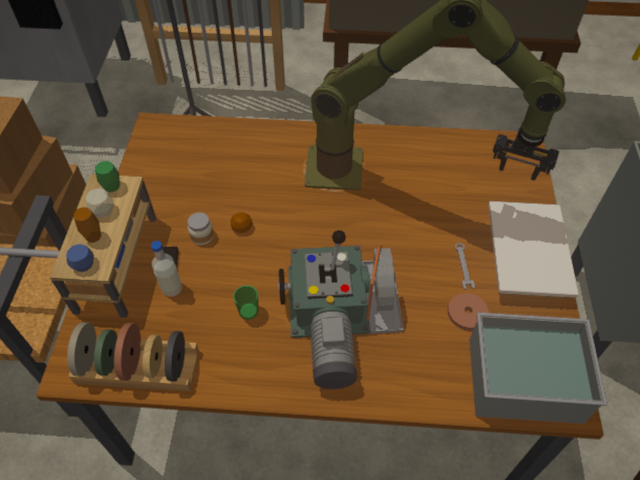

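View pics/t0.png

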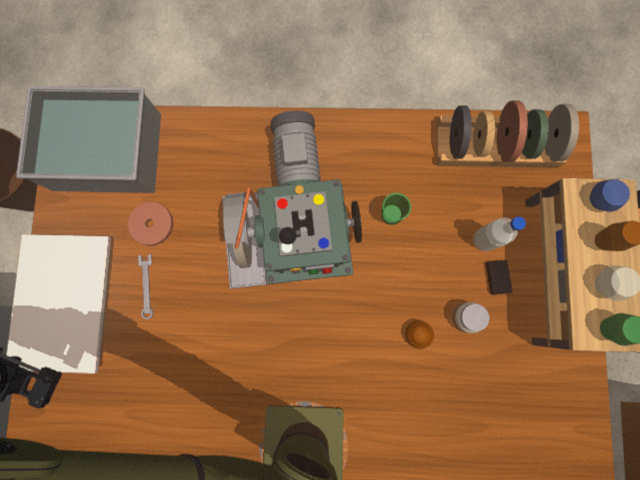

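The top view shows the red dot at (282,203), yellow at (319,199), blue at (323,243) and white at about (287,247), with the knob at (288,235). Yellow is therefore at the +x end of the -y slot. I'll measure these points next.

Run:
```python
from h import *
d=np.load('pics/t0_d.npy');p=np.load('pics/t0_p.npy')
cv2.imwrite('pics/t0c.png',cv2.resize(p[160:300,210:370,::-1],None,fx=5,fy=5,interpolation=cv2.INTER_CUBIC)[:600])
P={}
for k,(u,v) in dict(red=(282,203),yel=(319,199),blue=(323,243)).items():
    P[k]=pxz('top',u,v,.152);print(k,px('top',d,u,v),P[k])
e=P['yel']-P['blue'];print('yaw',np.arctan2(e[1],e[0]),np.linalg.norm(e[:2]),'yaw y',np.arctan2(*(-(P['red']-P['yel'])[:2])),np.linalg.norm(P['red']-P['yel']))
print('knob',px('top',d,288,235), 'gate', (P['red']+P['blue'])/2)
for n,u,v in [('bottle',518,222),('tumbler',395,200),('motor',293,120),('guard',238,200)]:print(n,px('top',d,u,v))
ds=np.load('pics/s0_d.npy');print('knob s',px('scene',ds,339,236))
```

```text
red [0.62062017 0.06367679 0.15011057] [0.62015292 0.0634921  0.152     ]
yel [ 0.63240553 -0.02936211  0.15161016] [ 0.63230498 -0.02936849  0.152     ]
blue [ 0.5206317  -0.04191161  0.15106854] [ 0.5204827  -0.04191662  0.152     ]
yaw 0.11174743727753894 0.11252411552855819 yaw y 3.011468616820033 0.09365234468085473
knob [0.51609384 0.0350217  0.28062676] gate [0.57031781 0.01078774 0.152     ]
bottle [ 0.56591481 -0.48756788  0.23366426]
tumbler [ 0.66101149 -0.23563411  0.04541042]
motor [0.85045002 0.04457271 0.13142544]
guard [0.61710004 0.16843061 0.18629075]
knob s [0.52889919 0.04365068 0.27767339]
```

View pics/t0c.png

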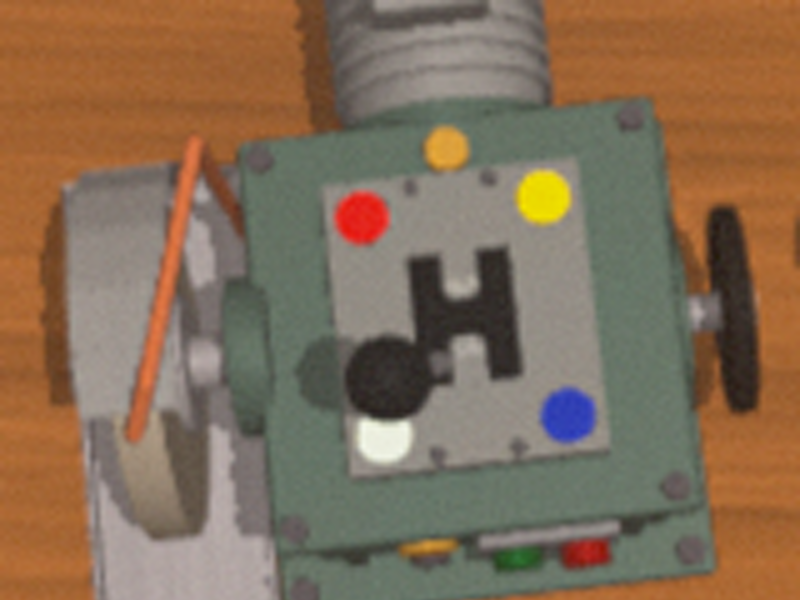

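```bash
cat >> h.py <<'E'
G=np.array([.5705,.0108]);Y=.12
R2=np.array([[np.cos(Y),np.sin(Y)],[-np.sin(Y),np.cos(Y)]])
def where():
    from scipy.spatial.transform import Rotation as R
    s=get_state();m=R.from_quat(s['eef_rot']).as_matrix()
    L=R2@(s['tool_pos'][:2]-G)
    print('t',round(s['clock'],2),'TCP lathe mm',np.round(L*1000,1),'z',round(s['tool_pos'][2]*1000,1),'tool y yaw-lathe',round(np.arctan2(m[1,1],m[0,1])-np.pi/2-Y,3),'z axis',m[:,2].round(3),'F',(R2@s['contact_force'][:2]).round(1),s['contact_force'][2].round(1))
def knob(f):
    p,d=snapshot('top');np.save(f'pics/{f}_d.npy',d);np.save(f'pics/{f}_p.npy',p)
    m=camera_model('top');K=np.array(m['intrinsics']);T=np.linalg.inv(np.array(m['view']))
    v,u=np.mgrid[:480,:640];c=np.stack([(u-K[0,2])/K[0,0]*d,(v-K[1,2])/K[1,1]*d,d,np.ones_like(d)],-1)@T.T
    return p,d,c
E
python3 -m inch '-1 0 0 -0.02 0 0 -0.114;-1 0 0 -0.02 0 0 -0.114;-1 0 0 -0.02 0 0 -0.114;-1 0 0 0 0 0 -0.114;-1 0 0 0 0 0 0;-1 0 0 0 0 0 0' 15; python3 -c "from h import *;where()"
```

```text
clock: 0.6
tool_pos: [0.2066, 0.5893, 0.3091]
eef_rot: [-0.058, 0.998, -0.001, -0.0]
contact_force: [0.0, -0.4, -0.8]
opening: 0.571
finger_force: 0.0
t 0.6 TCP lathe mm [-292.  618.] z 309.1 tool y yaw-lathe -0.004 z axis [-0.001 -0.001 -1.   ] F [-0.  -0.4] -0.8
```

```bash
python3 -m inch '-1 -0.009 -0.029 0 0 0 0;-1 -0.009 -0.029 0 0 0 0;-1 -0.009 -0.029 0 0 0 0;-1 -0.009 -0.029 0 0 0 0;-1 -0.009 -0.029 0 0 0 0;-1 -0.009 -0.029 0 0 0 0;-1 -0.009 -0.029 0 0 0 0;-1 -0.009 -0.029 0 0 0 0;-1 -0.009 -0.029 0 0 0 0;-1 -0.009 -0.029 0 0 0 0;-1 -0.009 -0.029 0 0 0 0;-1 -0.009 -0.029 0 0 0 0;-1 -0.009 -0.029 0 0 0 0;-1 -0.009 -0.029 0 0 0 0;-1 -0.009 -0.029 0 0 0 0;-1 -0.009 -0.029 0 0 0 0;-1 -0.009 -0.029 0 0 0 0;-1 -0.009 -0.029 0 0 0 0;-1 -0.009 -0.029 0 0 0 0;-1 -0.006 -0.029 0 0 0 0' 15; python3 -c "from h import *;where()"
```

```text
clock: 2.27
tool_pos: [0.4514, 0.0334, 0.309]
eef_rot: [-0.058, 0.998, 0.0, -0.001]
contact_force: [1.0, -0.5, 0.3]
opening: 0.007
finger_force: 0.0
t 2.27 TCP lathe mm [-115.5   36.7] z 309.0 tool y yaw-lathe -0.004 z axis [-0.001  0.    -1.   ] F [ 1.  -0.7] 0.3
```

```bash
python3 -m inch '-1 0 0 0.025 0 0 0;-1 0 0 0.025 0 0 0;-1 0 0 0 0 0 0;-1 -0.01 0 0 0 0 0;-1 -0.01 0 0 0 0 0;-1 -0.006 0 0 0 0 0;-1 -0.006 0 0 0 0 0;-1 -0.006 0 0 0 0 0;-1 -0.006 0 0 0 0 0;-1 -0.006 0 0 0 0 0;-1 -0.006 0 0 0 0 0;-1 0 0 0 0 0 0;-1 0 0 0 0 0 0' 15
python3 - <<'E'
from h import *
where();save('top','t1',(250,160,350,270),5)
E
```

```text
clock: 3.35
tool_pos: [0.507, 0.0415, 0.2596]
eef_rot: [-0.059, 0.998, -0.0, -0.0]
contact_force: [-2.7, -2.0, 0.4]
opening: 0.003
finger_force: 1.0
t 3.35 TCP lathe mm [-59.3  38.1] z 259.6 tool y yaw-lathe -0.001 z axis [-0. -0. -1.] F [-2.9 -1.7] 0.4
```

View pics/t1.png

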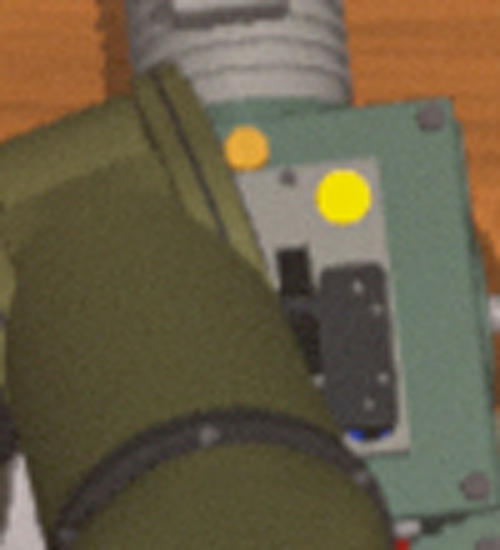

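The arm hides the knob from above. The -2.9 N along the slot shows contact, so I'll push on towards neutral and check with the scene camera.

```bash
python3 -m inch '-1 -0.006 0 0 0 0 0;-1 -0.006 0 0 0 0 0;-1 -0.006 0 0 0 0 0;-1 -0.006 0 0 0 0 0;-1 -0.004 0 0 0 0 0;-1 0 0 0 0 0 0;-1 0 0 0 0 0 0' 15
python3 - <<'E'
from h import *
where();p,d=save('scene','s1',(270,190,410,295),5)
E
```

```text
clock: 3.98
tool_pos: [0.5353, 0.0452, 0.2596]
eef_rot: [-0.06, 0.998, 0.0, 0.0]
contact_force: [-1.0, -0.1, 0.6]
opening: 0.008
finger_force: 0.7
t 3.98 TCP lathe mm [-30.9  38.4] z 259.6 tool y yaw-lathe -0.001 z axis [ 0.001  0.    -1.   ] F [-1.  0.] 0.6
```

View pics/s1.png

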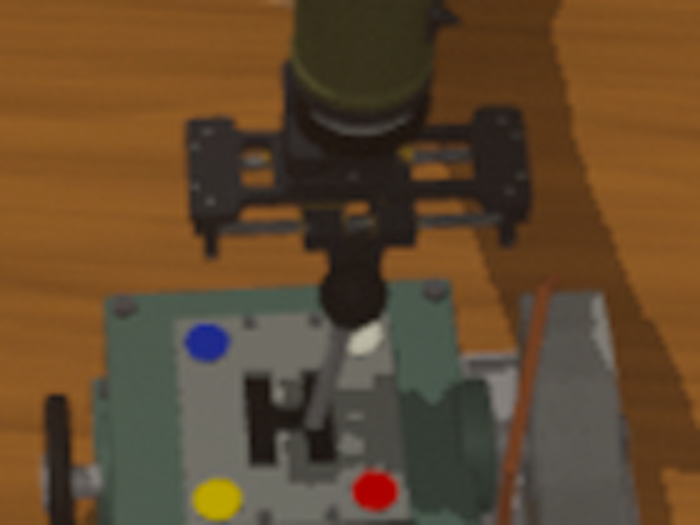

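The scene crop shows the knob centre at crop (353,295), which is pixel (340.6,249), just ahead of the fingers. I'll compute its position.

Run:
```python
from h import *
d=np.load('pics/s1_d.npy')
a=pxz('scene',340.6,249,.266);print('knob lathe',R2@(a[:2]-G)*1e3)
b=px('scene',d,340,249);T=np.linalg.inv(np.array(camera_model('scene')['view']))
ray=b-T[:3,3];c=b+.02*ray/np.linalg.norm(ray);print(R2@(c[:2]-G)*1e3,c[2])
```

```text
knob lathe [-0.04628028 39.87903862]
[-0.95349545 38.27344367] 0.264855992357471
```

```bash
python3 -m inch '-1 0.015 0 0 0 0 0;-1 0.02 0 0 0 0 0;-1 0 0.02 0 0 0 0;-1 0 0.022 0 0 0 0;-1 0 0.022 0 0 0 0;-1 -0.022 0 0 0 0 0;-1 -0.022 0 0 0 0 0;-1 -0.022 0 0 0 0 0;-1 0 0 0 0 0 0;-1 0 0 0 0 0 0' 15; python3 -c "from h import *;where()"
```

```text
clock: 4.87
tool_pos: [0.5588, 0.1128, 0.2595]
eef_rot: [-0.059, 0.998, 0.001, 0.001]
contact_force: [-0.3, -0.2, -0.1]
opening: 0.006
finger_force: 0.0
t 4.87 TCP lathe mm [  0.6 102.7] z 259.5 tool y yaw-lathe -0.001 z axis [ 0.001  0.001 -1.   ] F [-0.3 -0.2] -0.1
```

Next I push across by 98 mm, to y of about 5.

```bash
python3 -m inch '-1 0 -0.01 0 0 0 0;-1 0 -0.01 0 0 0 0;-1 0 -0.006 0 0 0 0;-1 0 -0.006 0 0 0 0;-1 0 -0.006 0 0 0 0;-1 0 -0.006 0 0 0 0;-1 0 -0.006 0 0 0 0;-1 0 -0.006 0 0 0 0;-1 0 -0.006 0 0 0 0;-1 0 -0.006 0 0 0 0;-1 0 -0.006 0 0 0 0;-1 0 -0.006 0 0 0 0;-1 0 -0.006 0 0 0 0;-1 0 -0.006 0 0 0 0;-1 0 -0.006 0 0 0 0;-1 0 0 0 0 0 0;-1 0 0 0 0 0 0' 15
python3 - <<'E'
from h import *
where();p,d=save('scene','s2',(270,190,410,295),5)
E
```

```text
clock: 6.28
tool_pos: [0.569, 0.0134, 0.2592]
eef_rot: [-0.059, 0.998, -0.001, -0.001]
contact_force: [-1.0, -0.2, -0.4]
opening: 0.006
finger_force: 0.0
t 6.28 TCP lathe mm [-1.2  2.8] z 259.2 tool y yaw-lathe -0.002 z axis [-0.001 -0.002 -1.   ] F [-1.  -0.1] -0.4
```

View pics/s2.png

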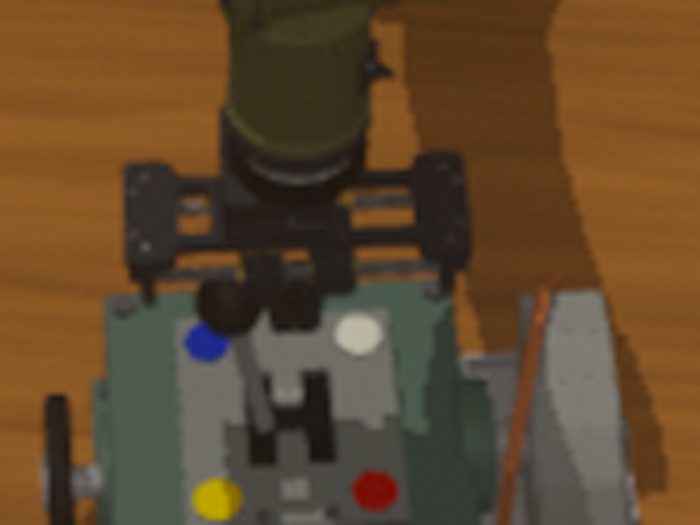

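The knob is now on the -y side at crop (230,306), pixel (316,251.2).

```bash
python3 - <<'E'
from h import *
a=pxz('scene',316,251.2,.266);print('knob lathe',R2@(a[:2]-G)*1e3)
E
python3 -m inch '-1 0 -0.003 0 0 0 0;-1 0 0 0 0 0 0;-1 0 0 0 0 0 0' 15; python3 -c "from h import *;where()"
```

```text
knob lathe [  4.14786479 -29.81709769]
clock: 6.58
tool_pos: [0.5696, 0.0118, 0.2596]
eef_rot: [-0.06, 0.998, -0.0, -0.0]
contact_force: [-1.1, -0.1, 0.3]
opening: 0.007
finger_force: 0.0
t 6.58 TCP lathe mm [-0.7  1.1] z 259.6 tool y yaw-lathe -0.001 z axis [-0. -0. -1.] F [-1.1  0. ] 0.3
```

```bash
python3 -m inch '-1 0 -0.003 0 0 0 0;-1 0 -0.003 0 0 0 0;-1 0 0 0 0 0 0;-1 0 0 0 0 0 0' 15
python3 - <<'E'
from h import *
where();p,d=save('scene','s3',(270,190,410,295),5)
E
```

```text
clock: 6.92
tool_pos: [0.5701, 0.009, 0.2596]
eef_rot: [-0.061, 0.998, 0.002, -0.0]
contact_force: [-1.3, 7.4, 0.4]
opening: 0.006
finger_force: 3.2
t 6.92 TCP lathe mm [-0.6 -1.7] z 259.6 tool y yaw-lathe 0.002 z axis [-0.001  0.004 -1.   ] F [-0.4  7.5] 0.4
```

View pics/s3.png

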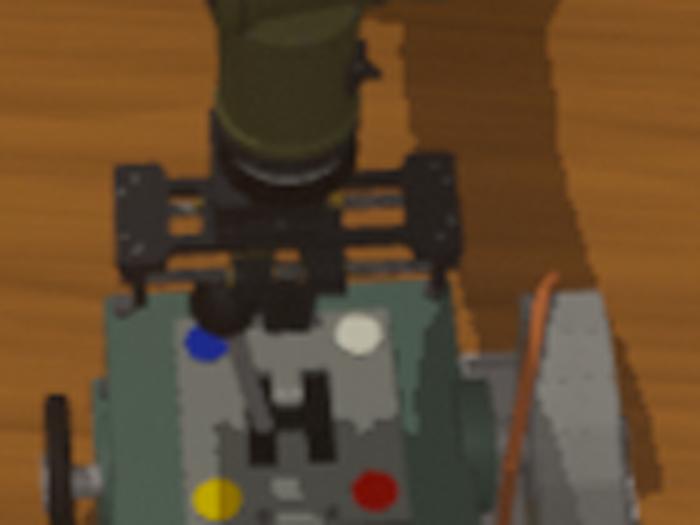

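At 7.5 N the lever is at its stop, with the knob at crop (221,307), pixel (314,251). Now I'll retreat and go round behind it.

```bash
python3 -m inch '-1 0 0.02 0 0 0 0;-1 0 0.02 0 0 0 0;-1 0.025 0 0 0 0 0;-1 0.025 0 0 0 0 0;-1 0.02 0 0 0 0 0;-1 0 -0.025 0 0 0 0;-1 0 -0.025 0 0 0 0;-1 0 -0.023 0 0 0 0;-1 0 0 0 0 0 0;-1 -0.012 0 0 0 0 0;-1 -0.01 0 0 0 0 0;-1 -0.006 0 0 0 0 0;-1 -0.006 0 0 0 0 0;-1 -0.006 0 0 0 0 0;-1 -0.006 0 0 0 0 0;-1 -0.006 0 0 0 0 0;-1 -0.006 0 0 0 0 0;-1 -0.006 0 0 0 0 0;-1 0 0 0 0 0 0' 15;python3 -c "from h import *;where()"
```

```text
clock: 8.55
tool_pos: [0.5696, -0.027, 0.2596]
eef_rot: [-0.06, 0.998, 0.0, 0.0]
contact_force: [-0.9, 0.5, 0.6]
opening: 0.006
finger_force: 1.0
t 8.55 TCP lathe mm [ -5.4 -37.4] z 259.6 tool y yaw-lathe -0.0 z axis [ 0.001  0.001 -1.   ] F [-0.9  0.6] 0.6
```

```bash
python3 -m inch '-1 -0.006 0 0 0 0 0;-1 -0.006 0 0 0 0 0;-1 -0.006 0 0 0 0 0;-1 -0.005 0 0 0 0 0;-1 -0.003 0 0 0 0 0;-1 -0.002 0 0 0 0 0;-1 0 0 0 0 0 0;-1 0 0 0 0 0 0' 15;python3 - <<'E'
from h import *
where();p,d=save('scene','s4',(270,190,410,295),5)
E
```

```text
clock: 9.22
tool_pos: [0.5964, -0.0241, 0.2597]
eef_rot: [-0.06, 0.998, -0.0, 0.0]
contact_force: [-2.3, 1.3, -1.7]
opening: 0.003
finger_force: 1.2
t 9.22 TCP lathe mm [ 21.5 -37.8] z 259.7 tool y yaw-lathe -0.001 z axis [ 0.  0. -1.] F [-2.1  1.6] -1.7
```

View pics/s4.png

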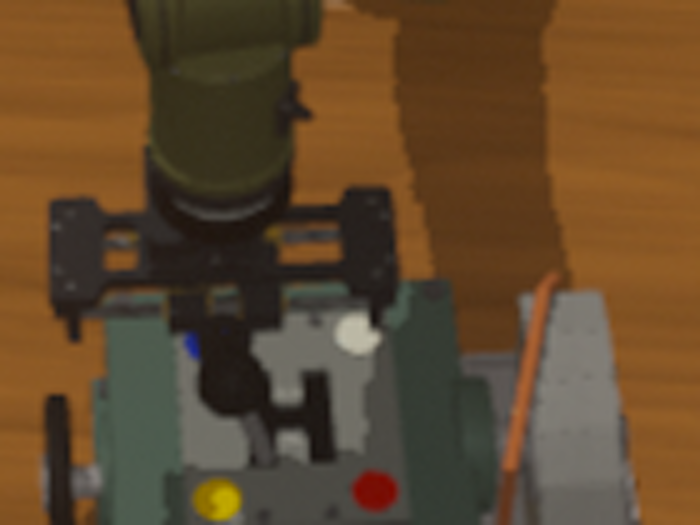

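The knob, at crop (231,385), is leaning towards yellow. I'll push gently on to the end stop.

```bash
python3 -m inch '-1 -0.003 0 0 0 0 0;-1 -0.002 0 0 0 0 0;-1 0 0 0 0 0 0;-1 0 0 0 0 0 0' 15;python3 - <<'E'
from h import *
where()
a=pxz('scene',316.2,267,.26);print('knob before',R2@(a[:2]-G)*1e3)
E
```

```text
clock: 9.6
tool_pos: [0.6015, -0.0237, 0.2598]
eef_rot: [-0.059, 0.998, -0.0, 0.0]
contact_force: [-3.1, 0.7, -2.2]
opening: 0.005
finger_force: 1.2
t 9.6 TCP lathe mm [ 26.7 -37.9] z 259.8 tool y yaw-lathe -0.001 z axis [ 0. -0. -1.] F [-3.   1.1] -2.2
knob before [ 53.76474325 -31.546676  ]
```

```bash
python3 -m inch '-1 -0.002 0 0 0 0 0;-1 0 0 0 0 0 0;-1 0 0 0 0 0 0' 15;python3 -c "from h import *;where()"
```

```text
clock: 9.85
tool_pos: [0.6028, -0.0234, 0.2595]
eef_rot: [-0.06, 0.998, -0.0, -0.001]
contact_force: [-4.5, 1.3, -1.7]
opening: 0.001
finger_force: 2.0
t 9.85 TCP lathe mm [ 28.  -37.8] z 259.5 tool y yaw-lathe -0.001 z axis [-0.001 -0.    -1.   ] F [-4.3  1.8] -1.7
```

Force is rising, so the lever is at the stop. I'll back off well clear and look.

```bash
python3 -m inch '-1 0.01 0 0 0 0 0;-1 0.025 0 0 0 0 0;-1 0.03 0 0 0 0 0;-1 0.03 0 0 0 0 0;-1 0.03 0 0 0 0 0;-1 0 0.04 -0.01 0 0 0;-1 0 0.04 -0.01 0 0 0;-1 0 0.04 -0.01 0 0 0;-1 0 0.04 -0.01 0 0 0;-1 0 0.04 -0.01 0 0 0;-1 0 0.04 0 0 0 0;-1 0 0.04 0 0 0 0;-1 0 0.04 0 0 0 0;-1 0 0 0 0 0 0;-1 0 0 0 0 0 0' 15;python3 - <<'E'
from h import *
where();save('top','t5',(210,160,370,280),5)
p,d=save('scene','s5')
E
```

```text
clock: 11.1
tool_pos: [0.4416, 0.2836, 0.3107]
eef_rot: [-0.062, 0.998, 0.002, 0.002]
contact_force: [0.3, -0.9, -0.5]
opening: 0.01
finger_force: 0.0
t 11.1 TCP lathe mm [-95.3 286.2] z 310.7 tool y yaw-lathe 0.005 z axis [ 0.004  0.004 -1.   ] F [ 0.2 -0.9] -0.5
```

View pics/t5.png

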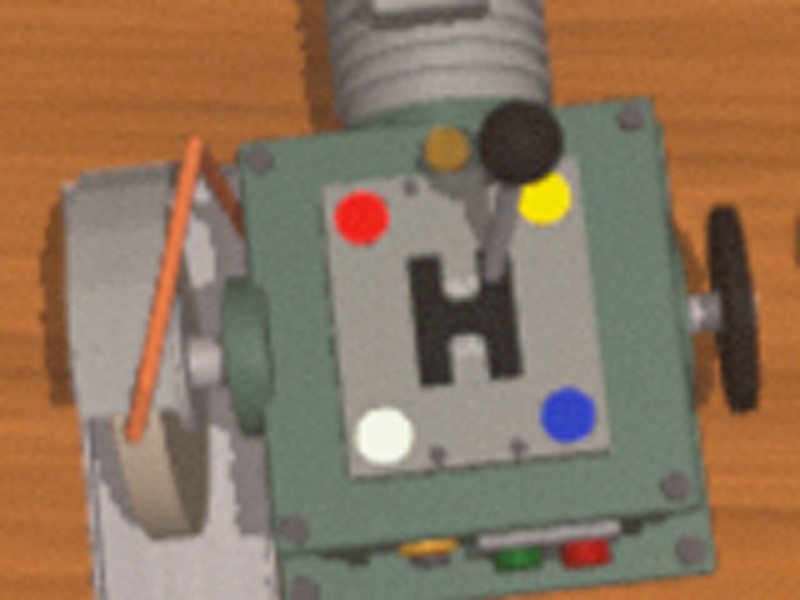

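View pics/s5.png

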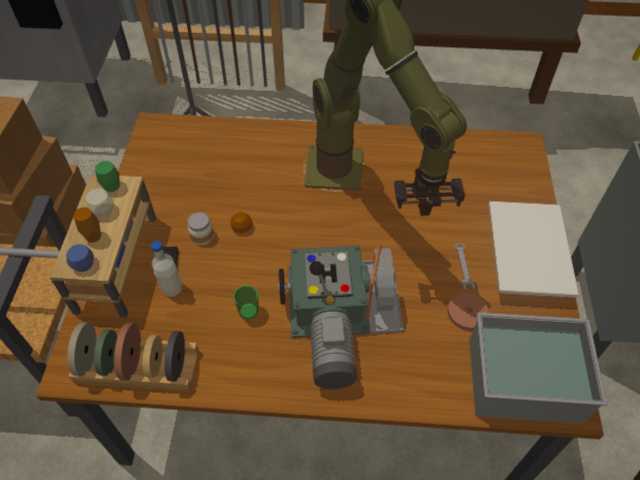

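The knob, at top crop (521,141), pixel (314.2,188.2), leans over the yellow end, and the stem is at the end of the yellow slot. Everything else is undisturbed. One numeric check, then I hand in.

Run:
```python
from h import *
a=pxz('top',314.2,188.2,.26);k=R2@(a[:2]-G)*1e3;print(k)
if k[0]>49 and k[1]<-30: print(r.finish_job())
```

```text
[ 55.05675728 -37.22466245]
the job is handed in; nothing more can be done
None
```

The gear lever is fully home in the yellow slot: I measured the knob at x +55 mm, y −37 mm from the gate's middle. I pushed it only with the outside of the closed fingers, nothing else on the bench looks moved, the arm ended clear of the lever, and I handed the job in at about 11 s.

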